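Set out two dental cases on the set-up mat

TASK

Set out two dental cases on the ruled green mat, working round the two plaster casts that already stand on it: the teal box goes in the square directly in front of the white cast, with the cyan block on top of that box; the blue bur stand goes in the square directly in front of the pink-gummed cast; and the amber bottle goes between the two casts in the back row. Each thing stands upright, in the middle of its square or of the box under it, and let go; leave the casts, the wax jar and the white tube where they are.

Things in the scene. Friction and masses are not known exactly. Their poses are not given: they have to be found in the camera images.
- setup_mat: dark green mat, fixed, 176 (x) x 258 (y) x 3 thick; white lines rule it into 6 squares of 82 x 82: front row (nearer the robot) centred at x -41, back row at x +41; columns at y +82 (left), 0, -82 (right). Origin: centre of its underside; top at z +3. x points from front row to back row, y left; turned a little each time. 'In front of' a cast means along -x, towards the robot
- white_cast: all-white plaster dental cast, 54 (x) x 66 (y) x 32 high, loose, 85 g; stands in the middle of the left or right back square, front teeth towards its -x (towards the robot), squared up with the mat (axes parallel to the mat's). Origin: centre of its underside, on the mat's top. Must not be shifted by more than 12
- pink_cast: cream plaster dental cast with a band of pink gum, 52 (x) x 61 (y) x 33 high, loose, 85 g; in the middle of the other outer back square, same axes as the white cast. Origin: centre of its underside. Must not be shifted by more than 12
- teal_box: closed dark teal retainer box, 42 (x) x 64 (y) x 33 high, flat top, about 35 g; starts in the row of four things on the worktop (z 0) between the mat and the robot. Origin: centre of its underside, z up. Grasp across its x (42 wide)
- cyan_block: light cyan rounded bite block, 45 (x) x 48 (y) x 42 high, rigid, about 20 g; starts in the row of four things on the worktop (z 0) between the mat and the robot. Origin: centre of its underside, z up. Grasp across its x (45 wide)
- bur_stand: blue bur block with small burs standing in its top: blue body 36 (x) x 58 (y) x 22 high, 40 high over the burs, about 60 g; starts in the row of four things on the worktop (z 0) between the mat and the robot. Origin: centre of its underside, z up. Grasp the blue body across its x (36 wide), below 22
- amber_bottle: small round amber dropper bottle with a black dropper cap, standing upright, 33 across up to 62 high, narrower neck and bulb to 102 high, about 70 g; starts in the row of four things on the worktop (z 0) between the mat and the robot. Origin: centre of its underside, z up
- wax_jar: round white jar with a gold lid, 65 across, 29 high, loose bystander near the front edge, right of the other things. Origin: centre of its underside. Leave where it stands (not more than 20 off). The mat lies in a gap between two machines about 0.6 m high: on the left from world y 0.26 (front face at x 0.51), on the right from y -0.16 (front face at x 0.56)
- white_tube: plain white tube lying near the worktop's front edge, left of the other things, 28 (x) x 68 (y) x 28 high, loose bystander. Origin: centre of its underside. Leave where it lies (not more than 20 off)

How it is judged:
At the end, for the whole second after the job is handed in: Teal box centred 82 mm in front of the white cast, bur stand 82 mm in front of the pink-gummed one, bottle in the middle back square (all within 15 mm in x and in y); cyan block on the teal box, centres within 13 mm; all four upright within 0.1 rad, at rest, released (x of teal_box in the frame of white_cast between -0.097 and -0.067 m and y of teal_box in the frame of white_cast between -0.015 and 0.015 m and z of teal_box in the frame of white_cast between -0.004 and 0.004 m and x of bur_stand in the frame of pink_cast between -0.097 and -0.067 m and y of bur_stand in the frame of pink_cast between -0.015 and 0.015 m and z of bur_stand in the frame of pink_cast between -0.004 and 0.004 m and x of amber_bottle in the frame of setup_mat between 0.026 and 0.056 m and y of amber_bottle in the frame of setup_mat between -0.015 and 0.015 m and z of amber_bottle in the frame of setup_mat between -0.001 and 0.007 m and horizontal distance between cyan_block and teal_box below 0.013 m and z of cyan_block in the frame of teal_box between 0.029 and 0.037 m and angle between each of teal_box, cyan_block, bur_stand, amber_bottle's own z axis and vertical below 0.1 rad and linear speed of each of teal_box, cyan_block, bur_stand, amber_bottle below 0.02 m/s); the robot touches nothing.
It fails at once if a cast is shifted by more than 12 mm (distance of any of white_cast, pink_cast from where it was at the start of the episode above 0.012 m).
It fails at once if the wax jar or the white tube is moved by more than 20 mm (distance of any of wax_jar, white_tube from where it was at the start of the episode above 0.02 m).
It also fails if it takes over 115 s, if anything falls off the work surface, if the arm or the gripper's body presses on something with over 40 N, if the wrist force passes 120 N, or if a joint passes its speed limit or range.

ROBOT

A 6-joint arm with a two-finger parallel gripper is mounted at the origin on a cart in front of the work surface, level with it; the furniture and walls round the work are solid. World frame = base frame: x ahead of the robot, y to its left, z up, the work surface at z = 0. Lengths are in m, angles in rad, forces in N, time in s.
With the tool pointing down it reaches from about 0.225 to 0.875 m from the base axis. Payload 3.4 kg.
Tool frame: the origin (TCP) lies at the very end of the fingers, on their centre line; the grasp point (between the pads) lies 19 mm behind it; z points along the fingers, y is the line along which they close (so a half turn about z gives the same grasp; the last joint's range is limited). The gripper opens to 85 mm and grips with 20 to 120 N. Pads are 22 mm wide; open, the fingers measure 114 mm over their backs; the gripper's body (76 mm by 85 mm) begins 54 mm behind the grasp point. The pads swing forward as they close: fully open they stand 13 mm farther back than shut.
Start: joints at [-1.364, 0.276, 1.505, -0, 1.361, -0.121], TCP at [0.185, -0.544, 0.231] pointing down, gripper open.
Joint ranges: [-2.89, 2.89], [-0.75, 2.08], [0.22, 2.7], [-1.18, 4.32], [0.11, 2.71], [-2.7, 2.7]. Speed limits (rad/s): [2.57, 2.57, 3.14, 3.14, 3.14, 3.14].

INTERFACE

Orientations are given as a unit quaternion [w, x, y, z].
In Python, from rig import manip, get_image, camera_info gives the robot as it stands. The module is installed in compiled form; this text tells all that it offers.
- The arm moves only by the shell command python3 -m crank 'ROWS' [FORCE]. ROWS is a JSON object of lists of equal length, an entry for each row: "translation": the shift along the tool's x, y, z in mm, a list of three; "roll": the turn about the tool's z in rad; "fingers": the opening, from 0 (shut) to 1 (fully open). A call has 1 to 8 rows; each row shifts and turns the commanded pose from where the row before left it, along the tool's axes as they then stand; what a row does not reach is not made up. A row lasts 1/10 s, in which the tool goes at most 50 mm and 8.59 degrees, less where a joint would pass 70% of its speed; a pose out of reach is approached as far as the arm can. A call is refused whole if a number of a shift passes 50 or a number of a turn 0.15, either way. A call with a gripper value outside its range is refused whole. The fingers move at their own pace and stop on an object; FORCE is the grip in N (left out, the last holds). Time passes only in rows, so rows that do not move let the fingers close. It gives the time, the measured TCP pose, the force, the opening and the grip force at its end, in the units of the state.
- manip.get_state(): the state, without advancing time (a new reading comes with each control period).
- get_image(name): name is "scene" or "top" or "wrist"; returns the picture (480x640x3 uint8, blue, green, red); there is no depth.
- camera_info(name): a dict with "mtx" (3x3 intrinsics, pixels), "rvec" (rotation vector, rad) and "tvec" (3), from world to camera coordinates, as OpenCV has them. Camera axes: x right, y down, z forward; pixel columns grow to the right and rows downward; lengths in m; the calibration is good to about 2 mm. A picture is of the moment at which its call begins: read the wrist's pose just before it. camera_info takes no time and is no camera call; for the wrist camera it gives the pose at the moment of the call.
- manip.sign_off(): hands the job in; it is judged then, once.
The state is a dict: "clock": time; "qpos": joint angles; "qd": joint speeds; "effort": joint torques, N m; "position": TCP position; "ee_rot": TCP orientation; "contact_force": force on the tool from outside, world axes, zero at the start; "moment": the same for the moment, N m; "width": finger opening in m; "gripper_force": force on a finger pad.
Only numpy, scipy, OpenCV 4.12 (cv2) and the standard library are available. Lean on these libraries where they do the work, as an engineer would, in place of code of your own. Each camera call takes 0.05 s, during which the arm holds its last target. There are 200 camera calls.

## Working session

There is one attempt and no reset: what is moved stays moved. The work goes in short steps, Python scripts to look and compute and a shell command to move; the robot and the scene stay as the last step left them, time stands still between calls to the robot, and variables do not carry over. Pictures are saved under pics/ and viewed, at most 14 in all, crops included, and the job is handed in when it is done.

```bash
mkdir -p pics; cat > h.py <<'E'
import numpy as np, cv2
from rig import manip, get_image, camera_info
def ray(name,uv,z,ci=None):
    ci=ci or camera_info(name)
    R,_=cv2.Rodrigues(np.array(ci['rvec'],float)); t=np.array(ci['tvec'],float).ravel()
    K=np.array(ci['mtx'],float)
    uv=np.atleast_2d(uv).astype(float)
    d=np.c_[uv,np.ones(len(uv))]@np.linalg.inv(K).T@R
    c=-R.T@t
    return (c+d*((z-c[2])/d[:,2])[:,None])[:,:2]
E
python3 - <<'E'
from h import *
s=manip.get_state(); print(s['position'],s['ee_rot'],s['width'])
for n in ('top','scene'):
    cv2.imwrite(f'pics/{n}0.png',get_image(n)); 
    ci=camera_info(n); R,_=cv2.Rodrigues(np.array(ci['rvec'],float)); print(n,-R.T@np.array(ci['tvec']).ravel(), np.array(ci['mtx'])[0,0])
E
```

```text
[ 0.18500361 -0.5438501   0.23043985] [-9.25611705e-04  9.86598685e-01  1.63163030e-01 -5.51444479e-05] 0.08530942769253094
top [0.47129653 0.04528881 0.92099675] 434.76732963561693
scene [-0.40255888  0.60175659  0.6464324 ] 624.7563220045624
```

View pics/top0.png

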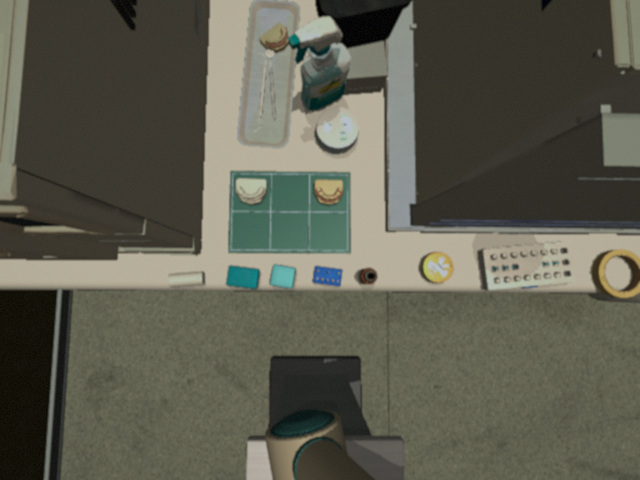

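View pics/scene0.png

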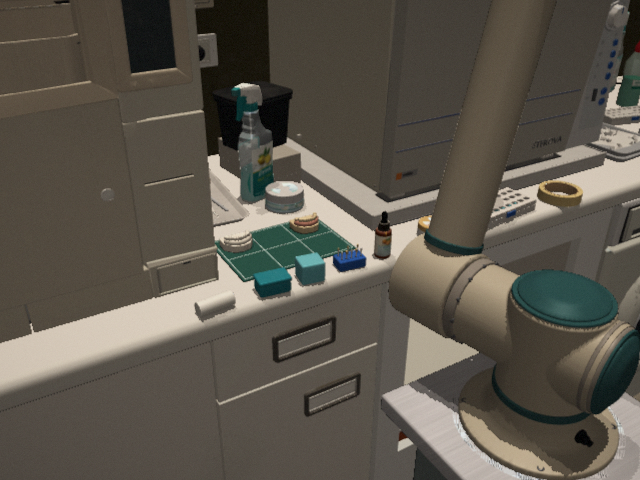

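The top view shows the white cast back left at (251,190) and the pink one back right at (329,190). The row is teal (243,277), cyan (283,276), blue (328,275) and bottle (367,275). The scene view shows all of them upright. Next I measure them with colour masks.

```bash
python3 - <<'E'
from h import *
im=cv2.imread('pics/top0.png'); hsv=cv2.cvtColor(im,cv2.COLOR_BGR2HSV)
for p in [(243,277),(283,276),(328,275),(367,275),(240,230),(251,185),(329,185)]: print(p,hsv[p[1],p[0]])
def rect(name,roi,lo,hi,z):
    x0,y0,x1,y1=roi; m=np.zeros(im.shape[:2],np.uint8)
    m[y0:y1,x0:x1]=cv2.inRange(hsv,lo,hi)[y0:y1,x0:x1]
    c=max(cv2.findContours(m,cv2.RETR_EXTERNAL,cv2.CHAIN_APPROX_NONE)[0],key=cv2.contourArea)
    w=(ray('top',c[:,0,:],z)*1000).astype(np.float32)
    (cx,cy),(a,b),th=cv2.minAreaRect(w); print(name,round(cx,1),round(cy,1),'size',round(a,1),round(b,1),'ang(x-side)',round(th,1)); return w
rect('mat',(215,160,360,260),(60,40,20),(95,255,255),.003)
rect('teal',(222,260,264,294),(80,90,40),(100,255,255),.033)
rect('cyan',(266,260,300,294),(80,40,60),(100,255,255),.042)
rect('bur',(308,260,348,294),(105,120,30),(130,255,255),.022)
rect('bottle',(352,260,384,294),(0,0,0),(179,255,95),.06)
rect('white',(233,172,270,210),(0,0,120),(60,255,255),.025)
rect('pink',(311,172,347,210),(0,0,120),(60,255,255),.025)
cv2.imwrite('pics/crop.png',cv2.resize(im[165:295,220:390],None,fx=4.5,fy=4.5,interpolation=cv2.INTER_CUBIC))
E
```

```text
(243, 277) [ 90 195 124]
(283, 276) [ 87 113 180]
(328, 275) [107 181 165]
(367, 275) [24 67 53]
(240, 230) [ 78  93 104]
(251, 185) [ 40  37 191]
(329, 185) [ 23  91 183]
mat 615.5 79.0 size 173.3 255.0 ang(x-side) 0.1
teal 475.4 170.6 size 61.4 39.1 ang(x-side) 83.5
cyan 478.1 89.8 size 46.8 42.5 ang(x-side) 80.2
bur 479.6 -0.8 size 54.2 31.9 ang(x-side) 82.3
bottle 479.3 -76.0 size 27.6 35.9 ang(x-side) 0.4
white 655.4 159.1 size 53.0 62.6 ang(x-side) 0.8
pink 656.5 -4.1 size 51.2 59.0 ang(x-side) 0.8
```

View pics/crop.png

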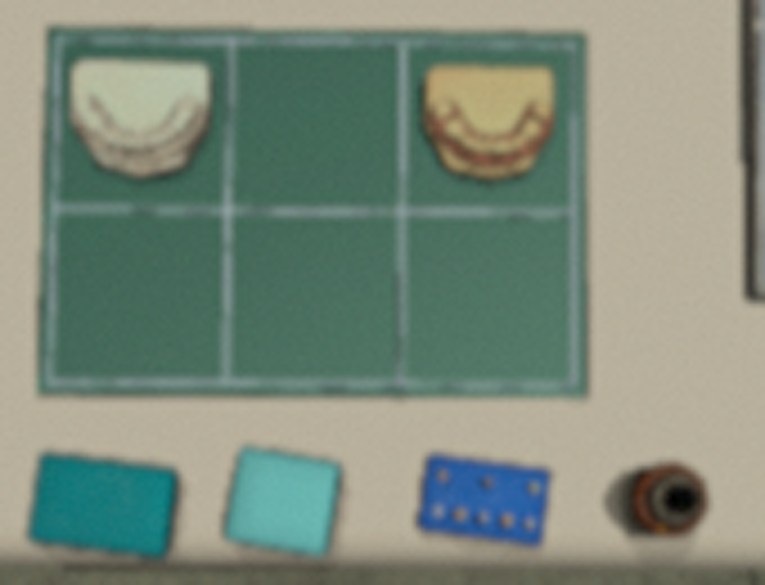

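```bash
cat > go.py <<'E'
# usage: go.py x y z yaw_deg  -> remaining shift in tool axes (mm), roll ; yaw = world angle of tool y
import sys; from h import *
from scipy.spatial.transform import Rotation as Ro
s=manip.get_state(); q=s['ee_rot']; R=Ro.from_quat([q[1],q[2],q[3],q[0]]).as_matrix()
p=np.array(s['position'])*1000; yaw=np.degrees(np.arctan2(R[1,1],R[0,1]))
t=np.array(list(map(float,sys.argv[1:4])))
d=R.T@(t-p); r=-np.radians(float(sys.argv[4])-yaw)
print('t%.1f pos'%s['clock'],p.round(1),'yaw %.1f tilt %.1f'%(yaw,np.degrees(np.arccos(-R[2,2]))),'shift',d.round(1),'roll %.3f'%r,'w %.1f gf %.1f'%(s['width']*1000,s['gripper_force']),'F',np.round(s['contact_force'],1),'q6 %.2f'%s['qpos'][5])
E
python3 -m crank '{"translation":[[0,0,0],[0,0,0],[0,0,0],[0,0,0],[0,0,0],[0,0,0],[0,0,0],[0,0,0]],"roll":[-0.142,-0.142,-0.142,-0.142,-0.142,-0.142,-0.142,-0.142],"fingers":[1,1,1,1,1,1,1,1]}' 40; python3 go.py 475 170 150 -6.5
```

```text
clock: 0.9
position: [0.1851, -0.5441, 0.2308]
ee_rot: [-0.0, 0.742, 0.67, 0.0]
contact_force: [-0.1, 0.0, 0.3]
width: 0.0856
gripper_force: 0.0
t0.9 pos [ 185.1 -544.1  230.8] yaw -5.8 tilt 0.1 shift [739.6 216.4  81.5] roll 0.012 w 85.6 gf 0.0 F [-0.1  0.   0.3] q6 -1.26
```

```bash
python3 -m crank '{"translation":[[46,13.5,0],[46,13.5,0],[46,13.5,0],[46,13.5,0],[46,13.5,0],[46,13.5,0],[46,13.5,0],[46,13.5,0]],"roll":[0,0,0,0,0,0,0,0.012],"fingers":[1,1,1,1,1,1,1,1]}' 40 >/dev/null; 
python3 -m crank '{"translation":[[46,13.5,10],[46,13.5,10],[46,13.5,10],[46,13.5,10],[46,13.5,10],[46,13.5,10],[46,13.5,10],[46,13.5,10]],"roll":[0,0,0,0,0,0,0,0],"fingers":[1,1,1,1,1,1,1,1]}' >/dev/null; python3 go.py 475 170 2 -6.5; python3 - <<'E'
from h import *
cv2.imwrite('pics/w1.png',get_image('wrist'))
E
```

```text
t2.5 pos [482.9 164.6 150.6] yaw -6.8 tilt 0.0 shift [  4.5  -8.4 148.6] roll -0.005 w 85.4 gf 0.0 F [ 0.7 -1.6  0.5] q6 0.31
```

View pics/w1.png

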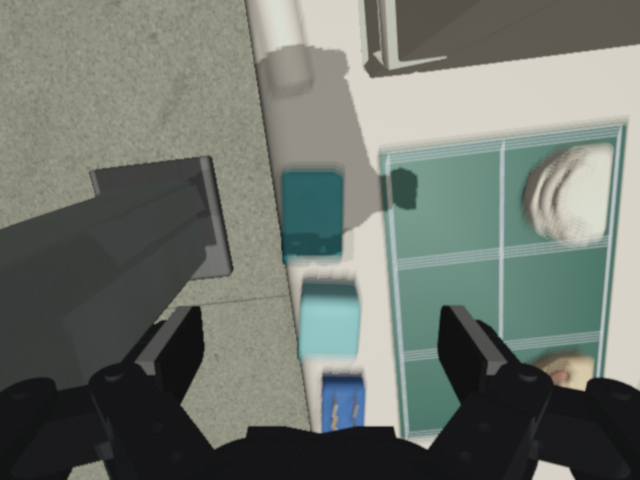

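The wrist view shows the teal box at (283–343, 170–260), nearly square to the jaws, and the cyan block at (302–358, 282–357). I check these by casting rays.

```bash
python3 - <<'E'
from h import *
im=cv2.imread('pics/w1.png'); hsv=cv2.cvtColor(im,cv2.COLOR_BGR2HSV)
def rect(name,roi,lo,hi,z):
    x0,y0,x1,y1=roi; m=np.zeros(im.shape[:2],np.uint8)
    m[y0:y1,x0:x1]=cv2.inRange(hsv,lo,hi)[y0:y1,x0:x1]
    c=max(cv2.findContours(m,cv2.RETR_EXTERNAL,cv2.CHAIN_APPROX_NONE)[0],key=cv2.contourArea)
    w=(ray('wrist',c[:,0,:],z)*1000).astype(np.float32)
    (cx,cy),(a,b),th=cv2.minAreaRect(w); print(name,round(cx,1),round(cy,1),'size',round(a,1),round(b,1),'ang',round(th,1))
rect('teal',(270,150,360,270),(80,120,20),(105,255,255),.033)
rect('cyan',(290,272,375,370),(80,40,110),(100,130,255),.042)
pts=[(389,156),(621,126),(501,141),(396,264),(503,254),(611,243),(403,358)]
print((ray('wrist',pts,.003)*1000).round(1))
E
```

```text
teal 481.2 182.8 size 61.2 39.6 ang 82.9
cyan 483.9 105.0 size 51.7 42.5 ang 82.4
[[540.5 215. ]
 [702.7 216.6]
 [619.6 216.1]
 [540.2 132.8]
 [621.8 131.4]
 [703.  130.7]
 [540.6  49.7]]
```

```bash
python3 go.py 475.5 170.5 2 -6.5; python3 - <<'E'
from h import *
c=camera_info('wrist'); im=get_image('wrist'); hsv=cv2.cvtColor(im,cv2.COLOR_BGR2HSV)
for name,lo,hi,z in (('teal',(80,120,20),(105,255,255),.033),('cyan',(80,40,110),(100,130,255),.042),('bur',(105,120,30),(130,255,255),.022),('mat',(60,40,20),(88,255,255),.003)):
    m=cv2.inRange(hsv,lo,hi)
    if name!='mat': m[:,380:]=0
    k=max(cv2.findContours(m,cv2.RETR_EXTERNAL,cv2.CHAIN_APPROX_NONE)[0],key=cv2.contourArea)
    w=(ray('wrist',k[:,0,:],z,c)*1000).astype(np.float32)
    print(name,cv2.boundingRect(k),np.round(np.hstack(cv2.minAreaRect(w)),1))
E
```

```text
t2.5 pos [485.9 171.1 149.2] yaw -6.7 tilt 0.4 shift [ -2.9 -10.4 147.1] roll -0.003 w 85.4 gf 0.0 F [3.4 5.4 0.3] q6 0.31
teal (277, 185, 61, 91) [477.6 174.5  62.8  39.7  83.2]
cyan (294, 315, 62, 60) [479.4  92.6  46.8  42.5  81. ]
bur (318, 388, 43, 46) [483.3  19.8  43.3  33.7  83.2]
mat (384, 164, 111, 114) [5.753e+02 1.614e+02 7.920e+01 7.900e+01 2.000e-01]
```

```bash
python3 -m crank '{"translation":[[0,0,0],[0,0,0],[0,0,0]],"roll":[0,0,0],"fingers":[1,1,1]}' >/dev/null; python3 go.py 476.5 172 3 -6.5
```

```text
t2.9 pos [482.3 161.2 151.6] yaw -6.9 tilt 0.0 shift [ 10.   -7.1 148.6] roll -0.007 w 85.4 gf 0.0 F [-0.8 -0.7 -0.6] q6 0.31
```

```bash
python3 -m crank '{"translation":[[5,-3.5,20],[5,-3.5,25],[0,0,25],[0,0,25],[0,0,25],[0,0,18],[0,0,10],[0,0,0]],"roll":[0,-0.007,0,0,0,0,0,0],"fingers":[1,1,1,1,1,1,1,1]}' >/dev/null; python3 go.py 476.5 172 3 -6.5;  python3 -m crank '{"translation":[[0,0,0],[0,0,0],[0,0,0],[0,0,0],[0,0,0],[0,0,0]],"roll":[0,0,0,0,0,0],"fingers":[0.3,0.3,0.3,0.3,0.3,0.3]}' 30; python3 go.py 476.5 172 3 -6.5
```

```text
t3.7 pos [476.2 172.2   2.6] yaw -6.5 tilt 0.1 shift [-0.1  0.3 -0.4] roll -0.000 w 85.4 gf 0.0 F [-0.2  0.6 -0.1] q6 0.32
clock: 4.3
position: [0.4778, 0.1734, 0.0043]
ee_rot: [0.001, 0.746, 0.666, 0.001]
contact_force: [-1.5, 0.0, 7.2]
width: 0.0417
gripper_force: 32.3
t4.3 pos [477.8 173.4   4.3] yaw -6.4 tilt 0.1 shift [-1.6 -1.2  1.3] roll 0.002 w 41.7 gf 32.3 F [-1.5  0.   7.2] q6 0.32
```

```bash
python3 -m crank '{"translation":[[0,0,-20],[0,0,-30],[0,0,-20],[0,0,0],[0,0,0]],"roll":[0,0,0,0,0],"fingers":[0.3,0.3,0.3,0.3,0.3]}' >/dev/null; python3 go.py 574.5 161 73 -0.5
```

```text
t4.8 pos [476.8 173.3  73.2] yaw -6.4 tilt 0.0 shift [-1.3 98.5  0.2] roll -0.103 w 41.3 gf 31.6 F [-0.5  0.9 -1.1] q6 0.32
```

```bash
python3 -m crank '{"translation":[[-1.3,25,0],[0,30,0],[0,30,0],[0,13.5,0],[0,0,0],[0,0,0],[0,0,0]],"roll":[0,0,0,0,-0.103,0,0],"fingers":[0.3,0.3,0.3,0.3,0.3,0.3,0.3]}' >/dev/null; python3 go.py 574.5 161 7 -0.5
```

```text
t5.5 pos [573.2 160.9  72.2] yaw -0.6 tilt 0.2 shift [ 0.1  1.5 65.2] roll -0.002 w 41.2 gf 31.6 F [-0.1  0.3 -0.6] q6 0.17
```

```bash
python3 -m crank '{"translation":[[0,1,25],[0,0,20],[0,0,12],[0,0,5],[0,0,3],[0,0,0]],"roll":[0,0,0,0,0,0],"fingers":[0.3,0.3,0.3,0.3,0.3,0.3]}';  python3 -m crank '{"translation":[[0,0,0],[0,0,0],[0,0,0],[0,0,-10],[0,0,-30],[0,0,-40],[0,0,-30],[0,0,0]],"roll":[0,0,0,0,0,0,0,0],"fingers":[0.68,0.68,0.68,0.68,0.68,0.68,0.68,0.68]}';python3 go.py 478.5 91 120 -9.5
```

```text
clock: 6.1
position: [0.5759, 0.1611, 0.0085]
ee_rot: [0.0, 0.71, 0.704, 0.0]
contact_force: [-0.6, -0.2, -0.9]
width: 0.0416
gripper_force: 31.6
clock: 6.9
position: [0.5793, 0.1616, 0.1242]
ee_rot: [0.003, 0.71, 0.704, 0.005]
contact_force: [0.3, -0.2, -0.2]
width: 0.058
gripper_force: 0.0
t6.9 pos [579.3 161.6 124.2] yaw -0.5 tilt 0.6 shift [ -71.5 -100.2    3. ] roll 0.157 w 58.0 gf 0.0 F [ 0.3 -0.2 -0.2] q6 0.17
```

```bash
python3 -m crank '{"translation":[[-23,-30,0],[-24,-33,0],[-24,-33,0],[0,0,0],[0,0,0],[0,0,0],[0,0,0]],"roll":[0,0,0,0.08,0.077,0,0],"fingers":[0.9,0.9,0.9,0.9,0.9,0.9,0.9]}' >/dev/null; python3 go.py 478.5 91 12 -9.5; python3 - <<'E'
from h import *
im=get_image('top'); cv2.imwrite('pics/t1.png',im[150:300,200:400]); hsv=cv2.cvtColor(im,cv2.COLOR_BGR2HSV)
m=cv2.inRange(hsv,(80,150,40),(100,255,255)); m[:,300:]=0;m[:150]=0;m[260:]=0
k=max(cv2.findContours(m,cv2.RETR_EXTERNAL,cv2.CHAIN_APPROX_NONE)[0],key=cv2.contourArea)
print(np.round(np.hstack(cv2.minAreaRect((ray('top',k[:,0,:],.036)*1000).astype(np.float32))),1))
E
```

```text
t7.6 pos [479.   90.8 118.3] yaw -9.4 tilt 0.0 shift [ 1.000e-01 -5.000e-01  1.063e+02] roll 0.001 w 76.9 gf 0.0 F [-0.  -1.3 -0.3] q6 0.21
[580.6 158.8  30.8  63.    1.1]
```

```bash
python3 -m crank '{"translation":[[0,0,25],[0,0,30],[0,0,30],[0,0,15],[0,0,8],[0,0,0],[0,0,0]],"roll":[0,0,0,0,0,0,0],"fingers":[0.9,0.9,0.9,0.9,0.9,0.9,0.9]}' >/dev/null; python3 go.py 478.5 91 10 -9.5;  python3 -m crank '{"translation":[[0,0,0],[0,0,0],[0,0,0],[0,0,0],[0,0,0],[0,0,0]],"roll":[0,0,0,0,0,0],"fingers":[0.3,0.3,0.3,0.3,0.3,0.3]}' 30;  python3 -m crank '{"translation":[[0,0,-20],[0,0,-35],[0,0,-35],[0,0,-20],[0,0,0],[0,0,0]],"roll":[0,0,0,0,0,0],"fingers":[0.3,0.3,0.3,0.3,0.3,0.3]}' >/dev/null; python3 go.py 575 160.5 120 -0.5
```

```text
t8.3 pos [479.8  90.9  10.7] yaw -9.5 tilt 0.1 shift [-0.2 -1.3  0.7] roll 0.000 w 76.7 gf 0.0 F [-0.5  0.6  0.2] q6 0.21
clock: 8.95
position: [0.4799, 0.0909, 0.0112]
ee_rot: [0.001, 0.763, 0.646, 0.001]
contact_force: [-0.4, 0.7, 6.5]
width: 0.0443
gripper_force: 32.3
t9.6 pos [478.7  90.8 120.1] yaw -9.5 tilt 0.0 shift [84.6 83.5  0. ] roll -0.157 w 44.6 gf 31.6 F [ 0.1 -0.2 -1. ] q6 0.21
```

```bash
python3 -m crank '{"translation":[[15,15,0],[25,25,0],[25,25,0],[19.5,18.5,0],[0,0,0],[0,0,0],[0,0,0],[0,0,0]],"roll":[0,0,0,0,-0.08,-0.077,0,0],"fingers":[0.3,0.3,0.3,0.3,0.3,0.3,0.3,0.3]}' >/dev/null; python3 go.py 575 160.5 47 -0.5
python3 - <<'E'
from h import *
cv2.imwrite('pics/s1.png',cv2.resize(get_image('scene')[180:320,180:400],None,fx=3.5,fy=3.5))
E
```

```text
t10.3 pos [574.4 160.2 118.6] yaw -0.6 tilt 0.2 shift [ 0.4  0.9 71.6] roll -0.002 w 44.6 gf 31.5 F [ 0.3 -0.5 -1.3] q6 0.17
```

View pics/s1.png

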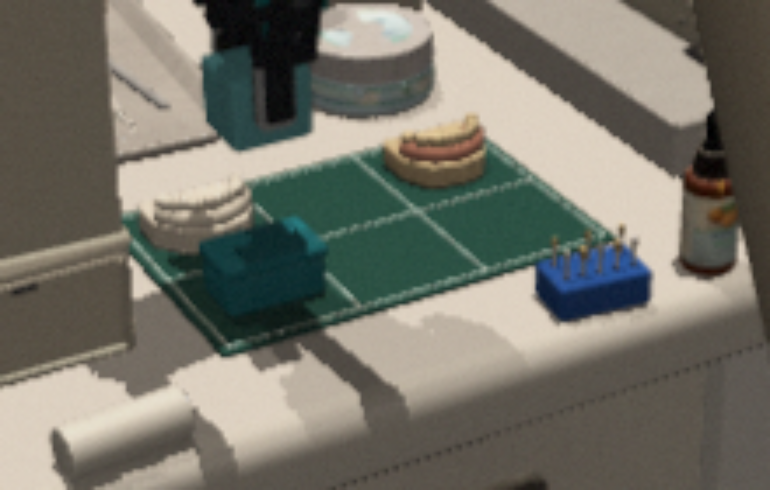

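The teal box stands in its square and the cyan block is held level above it. I lower it now.

```bash
python3 -m crank '{"translation":[[0.4,1,20],[0,0,25],[0,0,15],[0,0,8],[0,0,3.5],[0,0,0],[0,0,0]],"roll":[0,0,0,0,0,0,0],"fingers":[0.3,0.3,0.3,0.3,0.3,0.3,0.3]}';  python3 -m crank '{"translation":[[0,0,0],[0,0,0],[0,0,0],[0,0,-10],[0,0,-30],[0,0,-30],[0,0,-30],[0,0,0]],"roll":[0,0,0,0,0,0,0,0],"fingers":[0.75,0.75,0.75,0.75,0.75,0.75,0.75,0.75]}';python3 go.py 480 -1 148 -7.7
```

```text
clock: 11.1
position: [0.577, 0.1608, 0.0495]
ee_rot: [0.0, 0.71, 0.704, 0.001]
contact_force: [0.1, 0.5, 0.3]
width: 0.0443
gripper_force: 31.5
clock: 11.9
position: [0.5796, 0.1613, 0.1544]
ee_rot: [0.003, 0.71, 0.704, 0.004]
contact_force: [-0.5, -0.1, 0.9]
width: 0.064
gripper_force: 0.0
t11.9 pos [579.6 161.3 154.4] yaw -0.5 tilt 0.6 shift [-163.2  -98.3    5.1] roll 0.125 w 64.0 gf 0.0 F [-0.5 -0.1  0.9] q6 0.16
```

```bash
python3 -m crank '{"translation":[[-20,-12,0],[-36,-21,0],[-36,-21,0],[-36,-21,0],[-35,-20,0],[0,0,0],[0,0,0],[0,0,0]],"roll":[0,0,0,0,0,0.125,0,0],"fingers":[0.8,0.8,0.8,0.8,0.8,0.8,0.8,0.8]}' >/dev/null; python3 go.py 480 -1 4 -7.7; python3 - <<'E'
from h import *
c=camera_info('wrist'); im=get_image('wrist'); cv2.imwrite('pics/w2.png',im); hsv=cv2.cvtColor(im,cv2.COLOR_BGR2HSV)
m=cv2.inRange(hsv,(105,120,30),(130,255,255))
k=max(cv2.findContours(m,cv2.RETR_EXTERNAL,cv2.CHAIN_APPROX_NONE)[0],key=cv2.contourArea)
print(cv2.boundingRect(k),np.round(np.hstack(cv2.minAreaRect((ray('wrist',k[:,0,:],.022,c)*1000).astype(np.float32))),1))
E
```

```text
t12.7 pos [480.1  -1.2 148.9] yaw -7.6 tilt 0.0 shift [  0.2  -0.2 144.9] roll 0.003 w 68.4 gf 0.0 F [ 0.5 -0.4  1.1] q6 -0.02
(296, 184, 51, 81) [481.1   1.8  57.7  34.2  82.4]
```

View pics/w2.png

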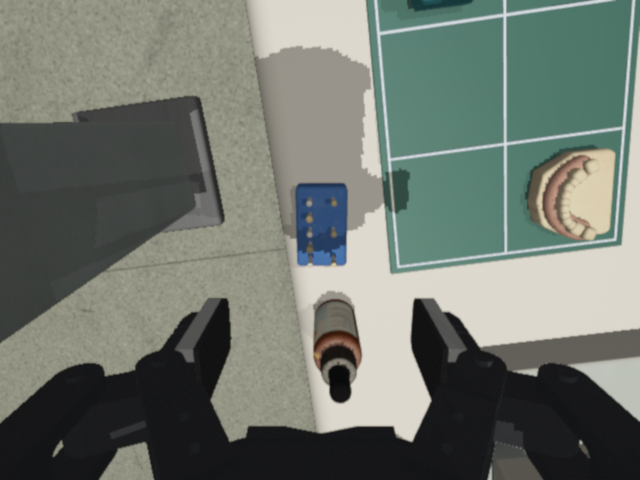

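The wrist view shows the bur stand at (296–347, 184–265), in line with the jaws, and the bottle at about (337,340). I grasp the stand.

```bash
python3 -m crank '{"translation":[[1.5,0,25],[0,0,35],[0,0,35],[0,0,30],[0,0,15],[0,0,6],[0,0,0],[0,0,0]],"roll":[0,0,0,0,0,0,0,0],"fingers":[0.8,0.8,0.8,0.8,0.8,0.8,0.8,0.8]}' >/dev/null; python3 go.py 480.5 0.5 3 -7.6;  python3 -m crank '{"translation":[[0,0,0],[0,0,0],[0,0,0],[0,0,0],[0,0,0],[0,0,0]],"roll":[0,0,0,0,0,0],"fingers":[0.2,0.2,0.2,0.2,0.2,0.2]}' 35;  python3 -m crank '{"translation":[[0,0,-20],[0,0,-35],[0,0,-25],[0,0,0],[0,0,0]],"roll":[0,0,0,0,0],"fingers":[0.2,0.2,0.2,0.2,0.2]}' >/dev/null; python3 go.py 574.5 -3 83 -0.5
```

```text
t13.6 pos [4.811e+02 4.000e-01 3.400e+00] yaw -7.6 tilt 0.1 shift [ 0.1 -0.6  0.4] roll -0.000 w 68.6 gf 0.0 F [ 0.   0.  -0.5] q6 -0.01
clock: 14.15
position: [0.4809, 0.0, 0.0038]
ee_rot: [0.001, 0.753, 0.658, 0.001]
contact_force: [0.1, 0.8, 5.1]
width: 0.0354
gripper_force: 36.2
t14.7 pos [4.80e+02 1.00e-01 8.29e+01] yaw -7.7 tilt 0.0 shift [ 9.6 94.1  0. ] roll -0.125 w 35.2 gf 35.5 F [ 0.   0.9 -0.5] q6 -0.01
```

```bash
python3 -m crank '{"translation":[[2,18,0],[3,30,0],[3,30,0],[1.5,16,0],[0,0,0],[0,0,0],[0,0,0]],"roll":[0,0,0,0,-0.125,0,0],"fingers":[0.2,0.2,0.2,0.2,0.2,0.2,0.2]}' >/dev/null; python3 go.py 574.5 -3 7 -0.5
```

```text
t15.3 pos [573.1  -2.9  81.2] yaw -0.7 tilt 0.2 shift [-0.1  1.6 74.2] roll -0.003 w 35.6 gf 35.3 F [ 0.2  0.4 -0.6] q6 -0.11
```

```bash
python3 -m crank '{"translation":[[0,1,25],[0,0,25],[0,0,14],[0,0,8],[0,0,3],[0,0,0],[0,0,0]],"roll":[0,0,0,0,0,0,0],"fingers":[0.2,0.2,0.2,0.2,0.2,0.2,0.2]}';  python3 -m crank '{"translation":[[0,0,0],[0,0,0],[0,0,0],[0,0,-10],[0,0,-40],[0,0,-45],[0,0,-45],[0,0,0]],"roll":[0,0,0,0,0,0,0,0],"fingers":[0.62,0.62,0.62,0.62,0.62,0.62,0.62,0.62]}';python3 go.py 479 -77 148 -0.5
```

```text
clock: 16.05
position: [0.5762, -0.0031, 0.0085]
ee_rot: [0.001, 0.71, 0.704, 0.001]
contact_force: [0.1, -0.2, -1.0]
width: 0.0351
gripper_force: 35.4
clock: 16.85
position: [0.5803, -0.0036, 0.1555]
ee_rot: [0.006, 0.71, 0.704, 0.005]
contact_force: [0.5, 0.1, 1.2]
width: 0.0529
gripper_force: 0.0
t16.9 pos [580.3  -3.6 155.5] yaw -0.5 tilt 0.9 shift [ -74.3 -100.7    6.2] roll -0.000 w 52.9 gf 0.0 F [0.5 0.1 1.2] q6 -0.12
```

```bash
python3 -m crank '{"translation":[[-24,0,0],[-30,0,0],[-20,0,0],[0,0,0],[0,0,0]],"roll":[0,0,0,0,0],"fingers":[0.95,0.95,0.95,0.95,0.95]}' >/dev/null; python3 - <<'E'
from h import *
print((ray('top',[(368.9,275.4)],.062)*1000).round(1),(ray('top',[(371.6,275.7)],.1)*1000).round(1))
c=camera_info('wrist'); np.save('c.npy',c,allow_pickle=True); cv2.imwrite('pics/w3.png',get_image('wrist'))
E
python3 go.py 479 -77 148 -0.5
```

```text
[[480.4 -81.5]] [[479.5 -81. ]]
t17.4 pos [574.6 -76.5 147.7] yaw -0.5 tilt 0.0 shift [ -1.4 -95.6  -0.3] roll -0.001 w 81.2 gf 0.0 F [0.9 0.4 0.5] q6 -0.24
```

View pics/w3.png

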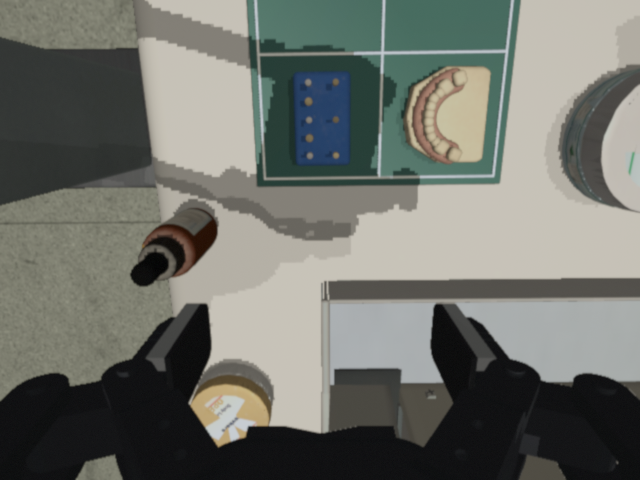

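The wrist view shows the bur stand centred in its square at (322,118). The bottle is upright at (146–215, 205–285), about (479.5, −81) from the top view. I move above it.

```bash
python3 -m crank '{"translation":[[-5,-20,0],[0,-30,0],[0,-30,0],[0,-15,0],[0,0,0],[0,0,0]],"roll":[0,0,0,0,0,0],"fingers":[0.95,0.95,0.95,0.95,0.95,0.95]}' >/dev/null; python3 - <<'E'
from h import *
c=np.load('c.npy',allow_pickle=True).item()
print((ray('wrist',[(150,270)],.1,c)*1000).round(1),(ray('wrist',[(179,248)],.062,c)*1000).round(1))
E
python3 go.py 479.5 -80.5 33 -0.5
```

```text
[[488.  -75.9]] [[489.7 -76.4]]
t18.0 pos [481.3 -81.1 148.3] yaw -0.5 tilt 0.2 shift [  0.6  -2.2 115.3] roll 0.000 w 81.2 gf 0.0 F [-0.2 -0.4 -0.2] q6 -0.30
```

```bash
python3 -m crank '{"translation":[[2,1,20],[0,0,25],[0,0,25],[0,0,25],[0,0,14],[0,0,6],[0,0,0],[0,0,0]],"roll":[0,0,0,0,0,0,0,0],"fingers":[0.95,0.95,0.95,0.95,0.95,0.95,0.95,0.95]}'; python3 - <<'E'
from h import *
cv2.imwrite('pics/w4.png',get_image('wrist'))
E
```

```text
clock: 18.8
position: [0.4822, -0.0795, 0.0333]
ee_rot: [0.001, 0.71, 0.704, 0.0]
contact_force: [0.0, 0.1, -0.5]
width: 0.0811
gripper_force: 0.0
```

View pics/w4.png

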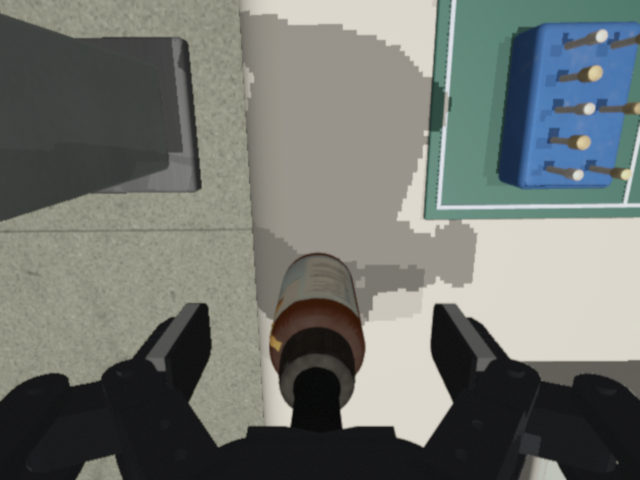

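The bottle at (318,340) is centred between the fingers at columns 210 and 433. I close on it.

```bash
python3 -m crank '{"translation":[[0,0,0],[0,0,0],[0,0,0],[0,0,0],[0,0,0],[0,0,0],[0,0,0]],"roll":[0,0,0,0,0,0,0],"fingers":[0.2,0.2,0.2,0.2,0.2,0.2,0.2]}' 35;  python3 -m crank '{"translation":[[0,0,-20],[0,0,-30],[0,0,-20],[0,0,0],[0,0,0]],"roll":[0,0,0,0,0],"fingers":[0.2,0.2,0.2,0.2,0.2]}' >/dev/null; python3 go.py 574.5 78.5 103 -0.5; python3 - <<'E'
from h import *
cv2.imwrite('pics/s2.png',cv2.resize(get_image('scene')[160:320,200:440],None,fx=3.3,fy=3.3))
E
```

```text
clock: 19.55
position: [0.481, -0.0793, 0.0334]
ee_rot: [0.0, 0.71, 0.704, 0.0]
contact_force: [-1.3, 0.6, 5.1]
width: 0.0311
gripper_force: 34.8
t20.1 pos [480.6 -79.1 102.5] yaw -0.5 tilt 0.0 shift [158.4  92.5  -0.5] roll -0.000 w 31.2 gf 35.1 F [-0.3 -0.1 -1.3] q6 -0.30
```

View pics/s2.png

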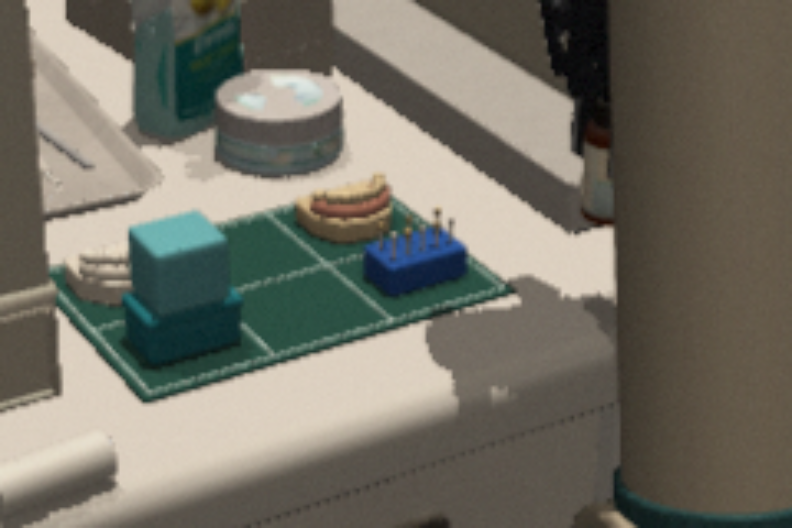

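Cyan is stacked squarely on teal, the bur stand is in place and the bottle is held upright. I carry it to the middle back square.

```bash
python3 -m crank '{"translation":[[15,9,0],[27,16,-5],[30,17,0],[30,17,0],[28,17,0],[18,10,0],[10,6.5,0],[0,0,0]],"roll":[0,0,0,0,0,0,0,0],"fingers":[0.2,0.2,0.2,0.2,0.2,0.2,0.2,0.2]}' >/dev/null; python3 -m crank '{"translation":[[0,20,0],[0,30,0],[0,22,0],[0,10,0],[0,0,0],[0,0,0],[0,0,0]],"roll":[0,0,0,0,0,0,0],"fingers":[0.2,0.2,0.2,0.2,0.2,0.2,0.2]}' >/dev/null;python3 go.py 656.5 78.5 37 -0.5
```

```text
t21.6 pos [655.1  77.  107.6] yaw -0.5 tilt 0.1 shift [ 1.6  1.5 70.6] roll -0.001 w 31.1 gf 35.1 F [-0.1 -0.9 -1.1] q6 0.02
```

```bash
python3 -m crank '{"translation":[[1.5,1,20],[0,0,22],[0,0,15],[0,0,9],[0,0,4],[0,0,0],[0,0,0]],"roll":[0,0,0,0,0,0,0],"fingers":[0.2,0.2,0.2,0.2,0.2,0.2,0.2]}'; python3 go.py 656.5 78.5 37 -0.5;  python3 -m crank '{"translation":[[0,0,0],[0,0,0],[0,0,0],[0,0,0],[0,0,-10],[0,0,-40],[0,0,-45],[0,0,-45]],"roll":[0,0,0,0,0,0,0,0],"fingers":[0.75,0.75,0.75,0.75,0.75,0.75,0.75,0.75]}'
```

```text
clock: 22.3
position: [0.6583, 0.0787, 0.0387]
ee_rot: [0.001, 0.71, 0.704, 0.0]
contact_force: [0.8, 0.2, -1.3]
width: 0.0311
gripper_force: 35.1
t22.3 pos [658.3  78.7  38.7] yaw -0.5 tilt 0.1 shift [-0.3 -1.8  1.7] roll -0.000 w 31.1 gf 35.1 F [ 0.8  0.2 -1.3] q6 0.02
clock: 23.1
position: [0.6575, 0.0787, 0.1797]
ee_rot: [-0.0, 0.71, 0.704, -0.0]
contact_force: [0.6, 0.4, -0.3]
width: 0.0641
gripper_force: 0.0
```

```bash
python3 -m crank '{"translation":[[0,-20,-20],[0,-40,-20],[0,-40,-10],[0,-45,0],[0,-45,0],[0,-40,0],[0,-20,0],[0,0,0]],"roll":[0,0,0,0,0,0,0,0],"fingers":[0.75,0.75,0.75,0.75,0.75,0.75,0.75,0.75]}' >/dev/null; python3 -m crank '{"translation":[[0,0,0],[0,0,0],[0,0,0],[0,0,0]],"roll":[0,0,0,0],"fingers":[0.75,0.75,0.75,0.75]}' ; python3 - <<'E'
from h import *
im=get_image('top'); cv2.imwrite('pics/t2.png',cv2.resize(im[165:295,220:390],None,fx=4.5,fy=4.5,interpolation=cv2.INTER_CUBIC))
cv2.imwrite('pics/s3.png',cv2.resize(get_image('scene')[160:320,180:420],None,fx=3.3,fy=3.3))
E
```

```text
clock: 24.3
position: [0.4087, 0.0809, 0.2275]
ee_rot: [-0.0, 0.71, 0.704, -0.0]
contact_force: [-0.1, 0.3, 0.1]
width: 0.064
gripper_force: 0.0
```

View pics/t2.png

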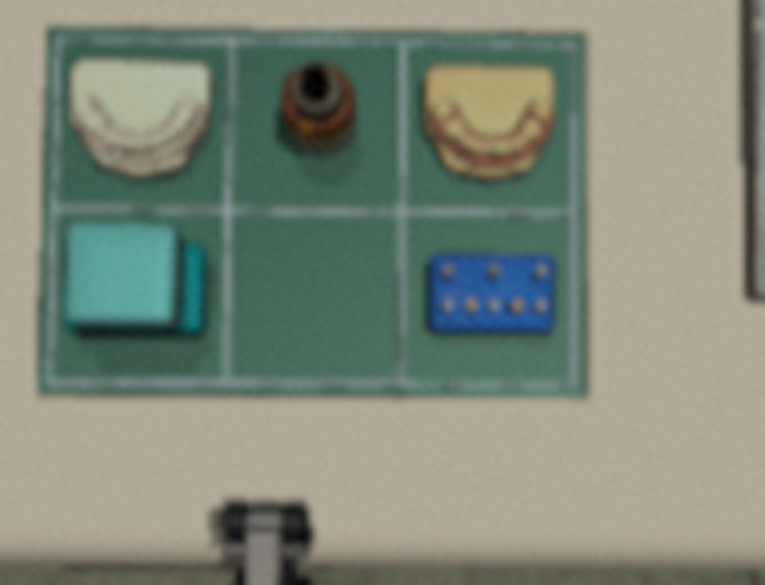

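View pics/s3.png

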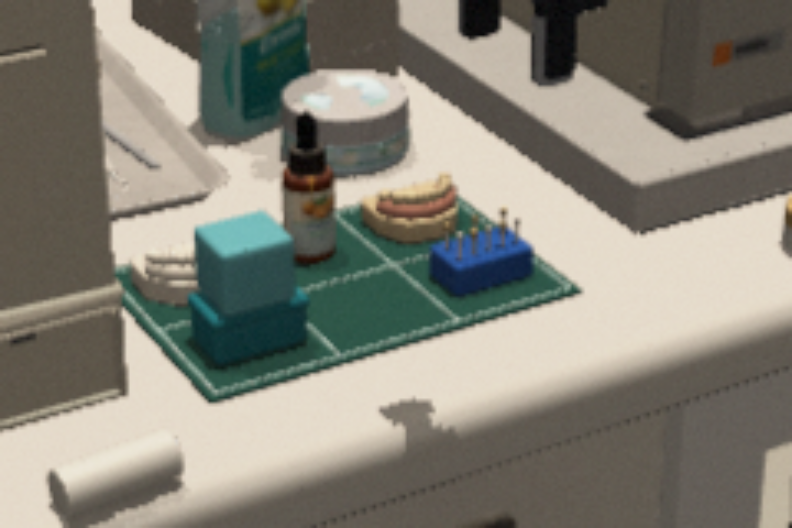

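All four stand upright. Cyan on teal is the tight tolerance, so I check that offset with numbers.

```bash
python3 - <<'E'
from h import *
f=lambda p,z:(ray('top',[(220+p[0]/4.5,165+p[1]/4.5)],z)*1000).round(1)[0]
a,b=f((65,222),.078),f((178,320),.078); print('cyan',a,b,(a+b)/2)
r=f((205,290),.036); t=f((190,241),.036); bo=f((190,333),.036); print('teal right',r,'y centre',r[1]+32,'x',(t[0]+bo[0])/2, t,bo)
a,b=f((430,254),.025),f((554,331),.025); print('bur',(a+b)/2)
print('bottle',f((318,104),.065),f((316,83),.1))
E
```

```text
cyan [596.8 183.2] [554.7 133.6] [575.75 158.4 ]
teal right [572.6 126. ] y centre 158.0 x 574.0 [595.  133.3] [553.  132.4]
bur [574.1  -5. ]
bottle [653.  75.] [654.7  74.8]
```

```bash
python3 -c "
from rig import manip
print(manip.sign_off())"
```

```text
the job is handed in; nothing more can be done
None
```

I handed the job in at about 24 s with all four things upright, let go, and measuring within about 5 mm of their targets in the last top picture; the casts, wax jar and white tube were never touched, though hand-in returned no verdict.

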